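# Fit the belt pulley onto the shaft hub's three studs

## Task

Fit the loose belt pulley onto the shaft hub on the bearing housing: thread it over the centre spigot with its hexagonal boss upward, turn it gently on the stud tips until its three holes find the three studs, and slide it down until it sits fully home and flat against the hub, then let go. How far round the shaft has stopped is not known exactly, so feel (or look) for the studs and use a light hand: do not force or jam the pulley against the hub or its studs with more than about 50 N. Leave the piston, the drink can and the spark plug standing or lying where they are.

Things in the scene. Friction and masses are not known exactly. Their poses are not given: they have to be found in the camera images.
- pulley_centre (a point): Centre of the loose belt pulley, on its axis 29 mm above its underside. Bare aluminium, 0.3 to 0.6 kg: a flat disc 104 mm across and 14 mm thick with a grooved rim and, on top, a hexagonal boss 38 mm across flats, ending 58 mm above the underside. Starts flat on the bench, boss up. A 23.5 mm bore runs through it along the axis.
- pulley: The same pulley; origin at the centre of its underside, z up along its axis. Three 10.5 mm through-holes in the disc, 36 mm from the axis at 0, 120 and 240 degrees anticlockwise from its x axis. The boss's flats face 30, 90, 150, 210, 270 and 330 degrees from x.
- pulley_grip (a point): Point on the pulley's axis, 42 mm above its underside, in the upper half of the hexagonal boss: best height to pinch the boss across two opposite flats from above, fingertips then clear of disc and studs.
- mount: Grey cast bearing housing fixed to the bench, 162 mm over its four bolted lugs, holding an upright shaft; origin on the shaft's axis at bench height, z up. It carries the shaft's steel end flange (the hub), 92 mm across. The shaft is stiff (over 2 N m to turn), so light rubbing on the stud tips does not turn it.
- hub_seat (a point): Centre of the hub's flat upper face, 50 mm above the bench, where the pulley's underside must rest. Axes as the housing. Three steel studs, 8 mm thick, 18 mm tall with slightly tapered tips, stand 36 mm from the axis, 120 degrees apart. The shaft stands up to 29 degrees (0.5 rad) either way of the position with one stud on this x axis; that angle is not measured.
- spigot_tip (a point): Tip of the round spigot that rises 44 mm from the middle of the hub face (94 mm above the bench) and centres the pulley: 22 mm in diameter, its last 6 mm tapered to 14 mm. It stands 26 mm higher than the stud tips.
- piston_mid (a point): Light metal piston, 55 mm in diameter and 54 mm high, standing on the bench; the point is its centre. A bystander: leave it alone.
- can_mid (a point): Black drink can, 66 mm in diameter and 115 mm high, standing on the bench; the point is its centre. A bystander: leave it alone.
- plug_mid (a point): Spark plug, 77 mm long and about 22 mm thick, lying on the bench; the point is its centre. A bystander: leave it alone.

How it is judged:
On the way:
1. the pulley is threaded on the spigot, still above its seat (z of pulley_centre in the frame of mount between 0.084 and 0.122 m and horizontal distance between pulley_centre and mount below 0.006 m and angle between pulley_centre's own z axis and vertical below 0.15 rad), for 0.1 s.
At the end, for the whole second after the job is handed in: The pulley is on spigot and studs, boss up, fully home: its centre 76 to 81 mm above the housing's origin (79 mm is home), within 3 mm of the shaft's axis, within 2 degrees of level, at rest (z of pulley_centre in the frame of mount between 0.076 and 0.081 m and horizontal distance between pulley_centre and mount below 0.003 m and angle between pulley_centre's own z axis and vertical below 0.035 rad and linear speed of pulley below 0.01 m/s); the robot touches nothing.
It fails at once if the pulley is forced or jammed against the hub or housing with more than 60 N (contact force between pulley and mount above 60 N).
It fails at once if the piston is moved by more than 30 mm (distance of piston_mid from where it was at the start of the episode above 0.03 m).
It fails at once if the drink can is moved by more than 30 mm (distance of can_mid from where it was at the start of the episode above 0.03 m).
It fails at once if the spark plug is moved by more than 30 mm (distance of plug_mid from where it was at the start of the episode above 0.03 m).
It also fails if it takes over 64 s, if anything falls off the work surface, if the arm or the gripper's body presses on something with over 40 N, if the wrist force passes 120 N, or if a joint passes its speed limit or range.

## Robot

A 6-joint arm with a two-finger parallel gripper is mounted at the origin on a cart in front of the work surface, level with it; the furniture and walls round the work are solid. World frame = base frame: x ahead of the robot, y to its left, z up, the work surface at z = 0. Lengths are in m, angles in rad, forces in N, time in s.
With the tool pointing down it reaches from about 0.225 to 0.875 m from the base axis. Payload 3.4 kg.
Tool frame: the origin (TCP) lies at the very end of the fingers, on their centre line; the grasp point (between the pads) lies 19 mm behind it; z points along the fingers, y is the line along which they close (so a half turn about z gives the same grasp; the last joint's range is limited). The gripper opens to 85 mm and grips with 20 to 120 N. Pads are 22 mm wide; open, the fingers measure 114 mm over their backs; the gripper's body (76 mm by 85 mm) begins 54 mm behind the grasp point. The pads swing forward as they close: fully open they stand 13 mm farther back than shut.
Start: joints at [0.997, 0.276, 1.505, -0, 1.361, -0.121], TCP at [0.252, 0.517, 0.231] pointing down, gripper open.
Joint ranges: [-2.89, 2.89], [-0.75, 2.08], [0.22, 2.7], [-1.18, 4.32], [0.11, 2.71], [-2.7, 2.7]. Speed limits (rad/s): [2.57, 2.57, 3.14, 3.14, 3.14, 3.14].

## Interface

Orientations are given as a unit quaternion [w, x, y, z].
In Python, from rig import manip, get_image, camera_info gives the robot as it stands. The module is installed in compiled form; this text tells all that it offers.
- The arm moves only by the shell command python3 -m crank 'ROWS' [FORCE]. ROWS is a JSON object of lists of equal length, an entry for each row: "translation": the shift along the tool's x, y, z in mm, a list of three; "roll": the turn about the tool's z in rad; "fingers": the opening, from 0 (shut) to 1 (fully open). A call has 1 to 8 rows; each row shifts and turns the commanded pose from where the row before left it, along the tool's axes as they then stand; what a row does not reach is not made up. A row lasts 1/10 s, in which the tool goes at most 50 mm and 8.59 degrees, less where a joint would pass 70% of its speed; a pose out of reach is approached as far as the arm can. A call is refused whole if a number of a shift passes 50 or a number of a turn 0.15, either way. A call with a gripper value outside its range is refused whole. The fingers move at their own pace and stop on an object; FORCE is the grip in N (left out, the last holds). Time passes only in rows, so rows that do not move let the fingers close. It gives the time, the measured TCP pose, the force, the opening and the grip force at its end, in the units of the state.
- manip.get_state(): the state, without advancing time (a new reading comes with each control period).
- get_image(name): name is "side" or "top" or "wrist"; returns the picture (384x512x3 uint8, blue, green, red); there is no depth.
- camera_info(name): a dict with "mtx" (3x3 intrinsics, pixels), "rvec" (rotation vector, rad) and "tvec" (3), from world to camera coordinates, as OpenCV has them. Camera axes: x right, y down, z forward; pixel columns grow to the right and rows downward; lengths in m; the calibration is good to about 2 mm. A picture is of the moment at which its call begins: read the wrist's pose just before it. camera_info takes no time and is no camera call; for the wrist camera it gives the pose at the moment of the call.
- manip.sign_off(): hands the job in; it is judged then, once.
The state is a dict: "clock": time; "qpos": joint angles; "qd": joint speeds; "effort": joint torques, N m; "position": TCP position; "ee_rot": TCP orientation; "contact_force": force on the tool from outside, world axes, zero at the start; "moment": the same for the moment, N m; "width": finger opening in m; "gripper_force": force on a finger pad.
Only numpy, scipy, OpenCV 4.12 (cv2) and the standard library are available. Lean on these libraries where they do the work, as an engineer would, in place of code of your own. Each camera call takes 0.05 s, during which the arm holds its last target. There are 200 camera calls.

## Working session

There is one attempt and no reset: what is moved stays moved. The work goes in short steps, Python scripts to look and compute and a shell command to move; the robot and the scene stay as the last step left them, time stands still between calls to the robot, and variables do not carry over. Pictures are saved under pics/ and viewed, at most 10 in all, crops included, and the job is handed in when it is done.

```bash
mkdir -p pics
python3 - <<'E'
from rig import manip,get_image,camera_info
import cv2,numpy as np
s=manip.get_state();print(s['clock'],s['position'],s['ee_rot'],s['width'])
for n in("top","side"):
    cv2.imwrite(f"pics/{n}0.png",get_image(n))
    c=camera_info(n);print(n,{k:np.round(v,4).tolist() for k,v in c.items()})
E
```

```text
0.0 [0.2512588  0.51662444 0.2304369 ] [-3.33503909e-04  2.24487308e-01  9.74476584e-01 -8.51126561e-04] 0.08549808864560626
top {'mtx': [[474.545, 0.0, 250.0496], [0.0, 474.545, 180.7981], [0.0, 0.0, 1.0]], 'rvec': [2.1436, -2.1476, 0.2083], 'tvec': [0.08, 0.544, 0.9667]}
side {'mtx': [[384.653, 0.0, 252.2181], [0.0, 384.653, 187.876], [0.0, 0.0, 1.0]], 'rvec': [1.9841, -0.5801, 0.36], 'tvec': [-0.4049, 0.2616, 0.711]}
```

View pics/top0.png

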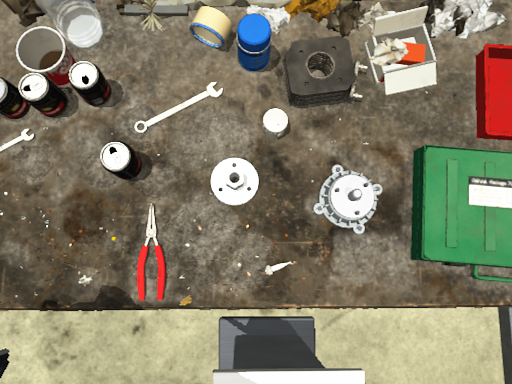

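View pics/side0.png

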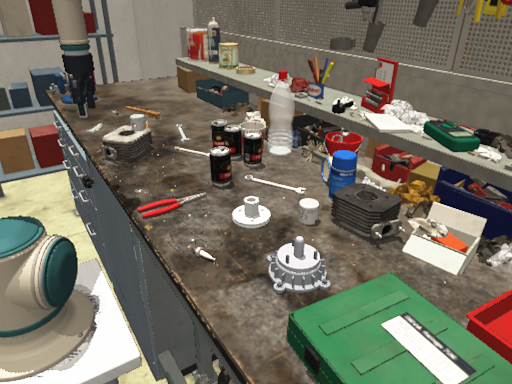

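Top view: pulley near (235,181), housing near (348,197), piston (276,122), plug (279,267), can (120,160). The next picture enlarges the pulley and housing.

```bash
python3 - <<'E'
import cv2
i=cv2.imread("pics/top0.png")[150:240,200:390]
cv2.imwrite("pics/crop0.png",cv2.resize(i,None,fx=4.2,fy=4.2,interpolation=cv2.INTER_CUBIC))
E
cat > h.py <<'E'
from rig import manip,get_image,camera_info
import cv2,numpy as np
from scipy.spatial.transform import Rotation as Ro
def ray(c,uv,z):
    R=cv2.Rodrigues(np.array(c['rvec']))[0];t=np.array(c['tvec']).ravel()
    d=R.T@np.linalg.inv(c['mtx'])@[uv[0],uv[1],1];o=-R.T@t
    return o+d*(z-o[2])/d[2]
def proj(c,p):
    return cv2.projectPoints(np.array(p,float).reshape(-1,3),np.array(c['rvec']),np.array(c['tvec']),np.array(c['mtx']),None)[0].reshape(-1,2)
def tool():
    s=manip.get_state();q=s['ee_rot'];return np.array(s['position']),Ro.from_quat([q[1],q[2],q[3],q[0]]).as_matrix(),s
E
```

```text
(no output)
```

View pics/crop0.png

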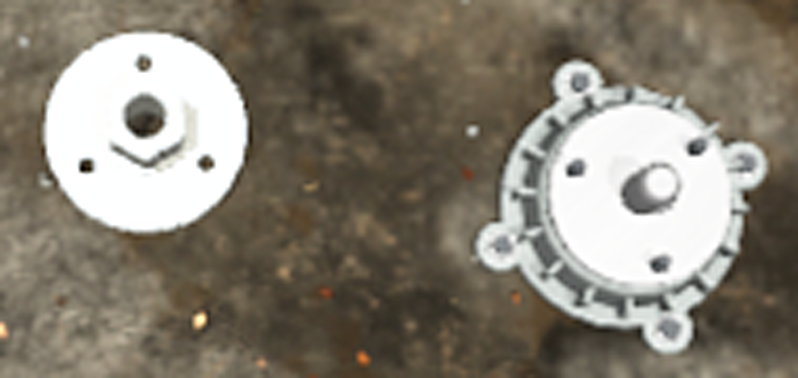

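Run:
```python
from h import *
c=camera_info("top")
w=lambda x,y,z: ray(c,(200+(x+.5)/4.2-.5,150+(y+.5)/4.2-.5),z)
P=w(146,131.5,.012);H=[w(*a,.014) for a in((144,63),(86,166),(206,163))]
print("pulley",P,np.mean(H,0))
pc=np.mean(H,0);print([np.degrees(np.arctan2(*(h-pc)[[1,0]])) for h in H],[np.linalg.norm(h-pc) for h in H])
S=[w(*a,.062) for a in((575,167),(697,147),(660,263))];m=np.mean(S,0)
print("hub",w(641,194,.05),m,"spig",w(662,184,.094))
print([np.degrees(np.arctan2(*(h-m)[[1,0]])) for h in S],[np.linalg.norm(h-m) for h in S])
L=[w(*a,.015) for a in((578,82),(745,163),(669,330),(498,245))];print(np.mean(L,0))
for n,u in(("piston",(276,118,.054)),("can",(117,153,.115)),("plug",(279,267,.01))):print(n,ray(c,u[:2],u[2]))
p,R,s=tool();print(p,R)
cw=camera_info("wrist");Rw=cv2.Rodrigues(np.array(cw['rvec']))[0];o=-Rw.T@np.array(cw['tvec']).ravel();print("wristcam in tool",R.T@(o-p),R.T@Rw.T)
print(cw['mtx'])
```

```text
pulley [0.54940509 0.11263356 0.012     ] [0.54961214 0.11295149 0.014     ]
[np.float64(1.2308331190659985), np.float64(121.30939886880901), np.float64(-118.52981951301216)] [np.float64(0.035981340629173984), np.float64(0.036126479242966726), np.float64(0.036011306228980515)]
hub [ 0.51105794 -0.13747597  0.05      ] [ 0.51036231 -0.1360919   0.062     ] spig [ 0.50990471 -0.13710207  0.094     ]
[np.float64(69.64754650919306), np.float64(-50.472337037566746), np.float64(-169.5583992705041)] [np.float64(0.03644571974816609), np.float64(0.03582525270064304), np.float64(0.03607399457474544)]
[ 0.51043758 -0.13615802  0.015     ]
piston [0.68038134 0.02256429 0.054     ]
can [0.58817973 0.34501045 0.115     ]
plug [0.36270561 0.01680079 0.01      ]
[0.25129175 0.51665921 0.23051933] [[-8.99252650e-01  4.37428737e-01 -8.78889922e-04]
 [ 4.37429580e-01  8.99251609e-01 -1.38077559e-03]
 [ 1.86352254e-04 -1.62611856e-03 -9.99998661e-01]]
wristcam in tool [ 7.47190521e-02 -8.68405983e-05 -1.42480485e-01] [[ 1.14572144e-03 -9.56095355e-01 -2.93053509e-01]
 [ 9.99999186e-01  9.31079081e-04  8.71923112e-04]
 [-5.60785646e-04 -2.93054270e-01  9.56095644e-01]]
[[291.19693751   0.         260.84716662]
 [  0.         291.19693751 194.59856886]
 [  0.           0.           1.        ]]
```

Clean reads: pulley at (0.5496, 0.113), hole angle 1.3°. Hub at (0.5104, −0.1365), studs at about 69.9°. I'll set out towards the pulley.

```bash
python3 -m crank '{"translation":[[-40,-21,0],[-40,-21,0],[-40,-21,0],[-40,-21,0],[-40,-21,0],[-40,-21,0],[-40,-21,0],[-40,-21,0]],"roll":[0,0,0,0,0,0,0,0],"fingers":[1,1,1,1,1,1,1,1]}' 40
python3 -m crank '{"translation":[[-40,-21,0],[-40,-21,0],[-40,-21,0],[0,0,0],[0,0,0],[0,0,0],[0,0,0],[0,0,0]],"roll":[0,0,0,0.143,0.143,0.143,0.143,0],"fingers":[1,1,1,1,1,1,1,1]}'
cat >> h.py <<'E'
def togo(x,y,z,yaw):
    p,R,s=tool();d=R.T@(np.array([x,y,z])-p)*1000
    a=np.degrees(np.arctan2(R[1,1],R[0,1]));print("t",s['clock'],"pos",p.round(4),"yaw",a.round(2),"shift",d.round(1),"roll",np.radians((a-yaw+90)%180-90).round(4),"F",np.round(s['contact_force'],1),"M",np.round(s['moment'],2),"w",s['width'],"q6",s['qpos'][5])
E
python3 -c "
from h import *
togo(.5496,.113,.13,31.3)
cv2.imwrite('pics/w1.png',get_image('wrist'));c=camera_info('wrist')
print(proj(c,[[.5496,.113,.058],[.5496+.036,.1138,.014]]))"
```

```text
clock: 0.9
position: [0.4664, 0.2243, 0.231]
ee_rot: [-0.0, 0.224, 0.974, -0.0]
contact_force: [0.1, 0.4, -0.4]
width: 0.0853
gripper_force: 0.0
clock: 1.7
position: [0.5459, 0.1168, 0.2308]
ee_rot: [-0.0, 0.49, 0.872, -0.0]
contact_force: [-0.4, 0.5, -0.2]
width: 0.0855
gripper_force: 0.0
t 1.7 pos [0.5459 0.1168 0.2308] yaw 31.29 shift [ -5.2   1.3 100.8] roll -0.0002 F [-0.4  0.5 -0.2] M [-0.01 -0.01 -0.05] w 0.08552528525642021 q6 -0.4601299493924534
[[261.80541147 180.34831782]
 [286.00914231 185.6676783 ]]
```

View pics/w1.png

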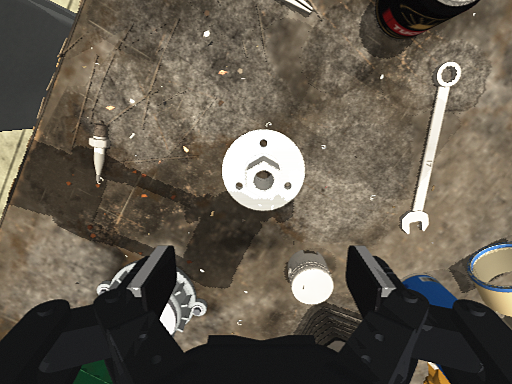

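The wrist view shows the bore at (264,180) against a predicted (262,180), with the boss flats square to the finger line. Descend and grip.

```bash
python3 -m crank '{"translation":[[-5.2,2.5,0],[0,0,40],[0,0,40],[0,0,40],[0,0,40],[0,0,25],[0,0,15],[0,0,6.5]],"roll":[0,0,0,0,0,0,0,0],"fingers":[1,1,1,1,1,1,1,1]}'
python3 -m crank '{"translation":[[0,0,0],[0,0,0],[0,0,0],[0,0,0],[0,0,0],[0,0,0],[0,0,0],[0,0,0]],"roll":[0,0,0,0,0,0,0,0],"fingers":[1,0,0,0,0,0,0,0]}' 60
python3 -c "
from h import *
togo(.5496,.113,.024,31.3)"
```

```text
clock: 2.55
position: [0.5502, 0.1135, 0.0229]
ee_rot: [-0.001, 0.49, 0.872, -0.001]
contact_force: [-0.5, 0.1, 0.2]
width: 0.0852
gripper_force: 0.0
clock: 3.35
position: [0.5518, 0.1138, 0.0259]
ee_rot: [0.001, 0.49, 0.872, 0.001]
contact_force: [0.0, -0.7, 5.7]
width: 0.0371
gripper_force: 62.7
t 3.35 pos [0.5518 0.1138 0.0259] yaw 31.29 shift [ 0.5 -2.3  1.9] roll -0.0001 F [ 0.  -0.7  5.7] M [-0.05  0.17 -0.03] w 0.03707099014381383 q6 -0.4663360701576846
```

```bash
python3 -m crank '{"translation":[[0,0,-10],[0,0,-30],[0,0,-40],[0,0,-40],[0,0,0],[0,0,0]],"roll":[0,0,0,0,0,0],"fingers":[0,0,0,0,0,0]}'
python3 -c "
from h import *
togo(.5104,-.1365,.146,-20.2)"
```

```text
clock: 3.95
position: [0.5507, 0.1138, 0.1453]
ee_rot: [0.0, 0.49, 0.872, 0.0]
contact_force: [-0.5, 0.9, -4.0]
width: 0.0369
gripper_force: 61.8
t 3.95 pos [0.5507 0.1138 0.1453] yaw 31.29 shift [-192.9 -164.4   -0.8] roll 0.8986 F [-0.5  0.9 -4. ] M [0.01 0.07 0.08] w 0.036920923332777966 q6 -0.46627158053390927
```

```bash
python3 -m crank '{"translation":[[-32,-27.4,0],[-32,-27.4,0],[-32,-27.4,0],[-32,-27.4,0],[-32,-27.4,0],[-32,-27.4,0],[0,0,0]],"roll":[0,0,0,0,0,0,0],"fingers":[0,0,0,0,0,0,0]}'
python3 -m crank '{"translation":[[0,0,0],[0,0,0],[0,0,0],[0,0,0],[0,0,0],[0,0,0],[0,0,0],[0,0,0]],"roll":[0.149,0.149,0.149,0.149,0.149,0.149,0,0],"fingers":[0,0,0,0,0,0,0,0]}'
python3 - <<'E'
from h import *
togo(.5104,-.1365,.146,-20.2)
t=get_image("top");w=get_image("wrist");s=get_image("side")
c=camera_info("side");a=proj(c,[.51,-.136,.1])[0].astype(int);print(a)
sc=s[a[1]-65:a[1]+65,a[0]-65:a[0]+65]
u=proj(camera_info("top"),[.51,-.136,.1])[0].astype(int);print(u)
tc=t[u[1]-65:u[1]+65,u[0]-65:u[0]+65]
r=lambda i:cv2.resize(i,(399,399),interpolation=cv2.INTER_CUBIC)
cv2.imwrite("pics/m2.png",np.hstack([r(tc),r(sc)]));cv2.imwrite("pics/w2.png",w);cv2.imwrite("pics/side2.png",s);cv2.imwrite("pics/top2.png",t)
E
```

```text
clock: 4.65
position: [0.508, -0.1403, 0.1424]
ee_rot: [-0.002, 0.492, 0.87, -0.002]
contact_force: [0.5, 1.4, -2.6]
width: 0.0372
gripper_force: 62.0
clock: 5.45
position: [0.5092, -0.1349, 0.1433]
ee_rot: [-0.002, 0.818, 0.575, -0.001]
contact_force: [-0.3, -0.6, -3.7]
width: 0.0372
gripper_force: 62.0
t 5.45 pos [ 0.5092 -0.1349  0.1433] yaw -19.74 shift [-1.1  1.7 -2.8] roll 0.008 F [-0.3 -0.6 -3.7] M [ 0.03  0.   -0.03] w 0.037201994973685884 q6 -0.04678908535313457
[298 235]
[357 192]
```

View pics/m2.png

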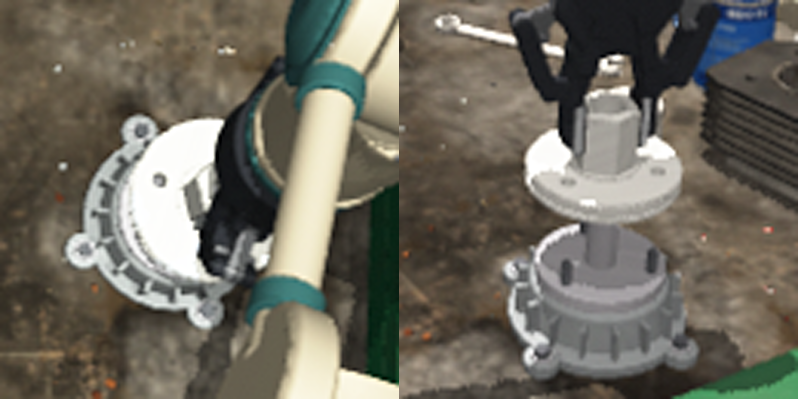

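View pics/w2.png

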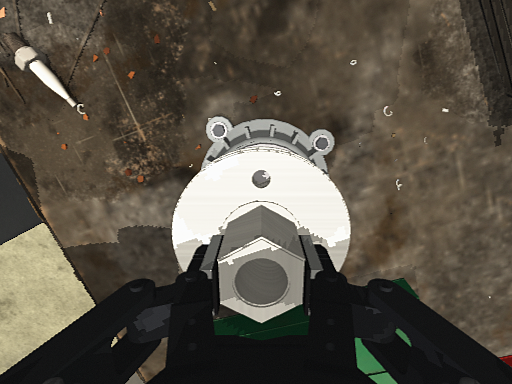

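Side crop: the pulley hangs about centred over the spigot, perhaps slightly tilted. Wrist: hole at (262,179), bore at (261,280), disc from x=172 to 350. I'll fit the in-hand pose.

```bash
python3 - <<'E'
from h import *
from scipy.optimize import least_squares
p,R,s=tool();cw=camera_info("wrist");cs=camera_info("side")
th=np.radians(np.arange(0,360,2));rim=np.c_[.052*np.cos(th),.052*np.sin(th),0*th+.014]
def pose(v,pts):  # v: center xyz (underside) tool-offset, tilt about tool y, tilt about tool x, yaw
    ax=R[:,1];ax2=R[:,0]
    Q=Ro.from_rotvec(ax*v[3])*Ro.from_rotvec(ax2*v[4])*Ro.from_euler('z',v[5])
    return Q.apply(pts)+p+R@np.array([v[0],v[1],v[2]])
yaw0=np.radians(-19.74-30)
hole=lambda k:[.036*np.cos(k*2*np.pi/3),.036*np.sin(k*2*np.pi/3),.014]
v0=[0,0,.026,0,0,yaw0]
for k in range(3):print(k,proj(cw,pose(v0,[hole(k)])))
k0=min(range(3),key=lambda k:proj(cw,pose(v0,[hole(k)]))[0][1]);print(k0)
# side pixels: crop scale 399/130, origin a-65
a=np.array([298,235])-65
S=lambda x,y:a+(np.array([x,y])+.5)*130/399-.5
print([proj(cs,pose(v0,[hole(k)]))[0] for k in range(3)],S(168,182),S(257,171))
def f(v):
    r=proj(cw,pose(v,rim));rs=proj(cs,pose(v,rim))
    e=[*(proj(cw,pose(v,[hole(k0)]))[0]-[262,179]),*(proj(cw,pose(v,[[0,0,.058]]))[0]-[261,280]),
       r[:,0].min()-172,r[:,0].max()-350]
    return np.r_[e,1e3*np.array([0,0,0,0,v[4]*.03,0])]
q=least_squares(f,v0,diff_step=1e-5,x_scale=[.01,.01,.01,.1,.1,.1])
print(q.x[:3]*1000,np.degrees(q.x[3:]),q.fun.round(2))
for nm,v in(("level",v0),("fit",q.x)):
  h=[proj(cs,pose(v,[hole(k)]))[0].round(1) for k in range(3)];r=proj(cs,pose(v,rim))
  print(nm,h,r.min(0),r.max(0),r[r[:,0].argmin()],r[r[:,0].argmax()])
print("obs side rim L/R",S(525,165),S(681,178),"spig tip axis",proj(cs,[.5104,-.1365,.05]))
E
python3 -c "
import cv2
s=cv2.imread('pics/side2.png')[195:280,255:340]
cv2.imwrite('pics/sc2.png',cv2.resize(s,(595,595),interpolation=cv2.INTER_CUBIC))"
```

```text
0 [[312.67495179 266.86563289]]
1 [[260.64582791 179.42612254]]
2 [[208.75715423 266.88615734]]
1
[array([316.86724577, 225.51854332]), array([293.90879721, 213.85311801]), array([287.71855308, 229.20804025])] [287.39974937 228.96115288] [316.39724311 225.37719298]
[-0.7521224   0.17588062 27.15006995] [-1.82049495e+00  3.62693598e-03 -5.06534863e+01] [-0.  0. -0. -0.  0.  0.  0.  0.  0.  0.  0.  0.]
level [array([316.9, 225.5]), array([293.9, 213.9]), array([287.7, 229.2])] [274.29314761 209.85342778] [324.94958661 237.07470785] [274.29314761 221.86686708] [324.94958661 224.91411587]
fit [array([316.9, 226. ]), array([294.2, 214.8]), array([287.6, 229.4])] [274.39466199 211.00962815] [325.06342837 236.95159128] [274.39466199 222.38918371] [325.06342837 225.41224164]
obs side rim L/R [403.71553885 223.42230576] [454.54260652 227.65789474] spig tip axis [[297.68344831 254.99302175]]
```

View pics/sc2.png

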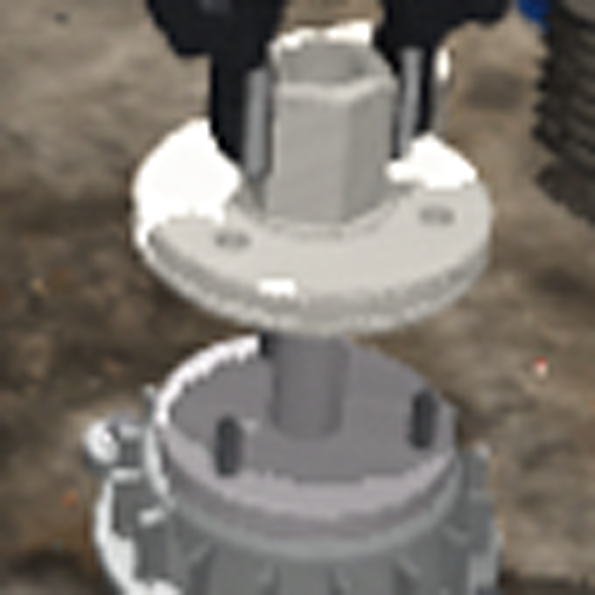

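Side close-up: holes at (232,238) and (437,214), stud bases at (229,474) and (424,449), spigot axis at x≈309. I'll compare the hub and the pulley in this one camera.

Run:
```python
from h import *
c=camera_info("side");R=cv2.Rodrigues(np.array(c['rvec']))[0];o=-R.T@np.array(c['tvec']).ravel()
S=lambda x,y:(255+(x+.5)/7-.5,195+(y+.5)/7-.5)
b=[]
for q in((229,474),(424,449)):
    g=ray(c,S(*q),.05);d=(g-o)[:2];d/=np.linalg.norm(d);g[:2]+=.004*d;b.append(g);print("stud",g)
print(np.linalg.norm(b[0]-b[1]), "angle b0->b1",np.degrees(np.arctan2(*(b[1]-b[0])[[1,0]])))
hub=np.array([.5104,-.1365]);
for k in(69.87,-50.13,-170.13):
    print("pred stud",k,hub+.036*np.array([np.cos(np.radians(k)),np.sin(np.radians(k))]))
h=[]
for q in((232,238),(437,214)):
    g=ray(c,S(*q),.1174+.014);h.append(g);print("hole",g)
print("angle",np.degrees(np.arctan2(*(h[1]-h[0])[[1,0]])),np.linalg.norm(h[0]-h[1]))
print("hub rel pulley",(b[0]+b[1]-h[0]-h[1])/2)
togo(.5104,-.1365,.146,-20.2)
```

```text
stud [ 0.47867124 -0.14129189  0.05      ]
stud [ 0.53656675 -0.16379443  0.05      ]
0.06211484444608118 angle b0->b1 -21.23985730848619
pred stud 69.87 [ 0.52278945 -0.10269909]
pred stud -50.13 [ 0.53347772 -0.16413003]
pred stud -170.13 [ 0.47493283 -0.14267088]
hole [ 0.47656474 -0.13896277  0.1314    ]
hole [ 0.53512935 -0.16098784  0.1314    ]
angle -20.610350524165817 0.06256930009087815
hub rel pulley [ 0.00177195 -0.00256785 -0.0814    ]
t 5.6 pos [ 0.5098 -0.1354  0.1442] yaw -19.84 shift [-0.9  0.9 -1.8] roll 0.0063 F [ 0.  -0.2 -3.6] M [-0.01 -0.05 -0.01] w 0.03701255938090765 q6 -0.04540404166571323
```

```bash
python3 -m crank '{"translation":[[-1.4,1.5,0],[0,0,8],[0,0,8],[0,0,6],[0,0,0],[0,0,0]],"roll":[0.009,0,0,0,0,0],"fingers":[0,0,0,0,0,0]}'
python3 -c "
from h import *
togo(.5108,-.1372,.116,-20.4)"
python3 -m crank '{"translation":[[0,0,2],[0,0,2],[0,0,2],[0,0,0]],"roll":[0,0,0,0],"fingers":[0,0,0,0]}'
python3 -c "
from h import *
togo(.5108,-.1372,.116,-20.4)"
```

```text
clock: 6.2
position: [0.511, -0.1375, 0.1224]
ee_rot: [-0.0, 0.821, 0.57, -0.0]
contact_force: [0.6, -0.3, -3.1]
width: 0.0371
gripper_force: 62.0
t 6.2 pos [ 0.511  -0.1375  0.1224] yaw -20.45 shift [ 0.2 -0.3  6.4] roll -0.0009 F [ 0.6 -0.3 -3.1] M [-0.04  0.04 -0.05] w 0.03706666012771983 q6 -0.037533459245977216
clock: 6.6
position: [0.5109, -0.1374, 0.1165]
ee_rot: [-0.0, 0.821, 0.57, -0.0]
contact_force: [-0.6, -0.2, -3.5]
width: 0.0371
gripper_force: 62.0
t 6.6 pos [ 0.5109 -0.1374  0.1165] yaw -20.45 shift [ 0.2 -0.2  0.5] roll -0.001 F [-0.6 -0.2 -3.5] M [-0.01 -0.01  0.  ] w 0.03710482919342657 q6 -0.0374439589252489
```

```bash
python3 -m crank '{"translation":[[0,0,2],[0,0,1.5],[0,0,1.5],[0,0,0]],"roll":[0,0,0,0],"fingers":[0,0,0,0]}'
python3 -c "
from h import *
togo(.5108,-.1372,.116,-20.4)"
```

```text
clock: 7.0
position: [0.5111, -0.1375, 0.1115]
ee_rot: [-0.0, 0.821, 0.57, -0.0]
contact_force: [-0.8, 0.3, -2.9]
width: 0.0371
gripper_force: 62.0
t 7.0 pos [ 0.5111 -0.1375  0.1115] yaw -20.46 shift [ 0.2 -0.4 -4.4] roll -0.001 F [-0.8  0.3 -2.9] M [-0.01 -0.04 -0.05] w 0.03707165728518165 q6 -0.037413548099483586
```

Clear past the taper, with no contact. Continue down towards the stud tips.

```bash
python3 -m crank '{"translation":[[0,0,2],[0,0,2],[0,0,2],[0,0,2],[0,0,2],[0,0,2],[0,0,2],[0,0,0]],"roll":[0,0,0,0,0,0,0,0],"fingers":[0,0,0,0,0,0,0,0]}'
python3 -c "
from h import *
togo(.5108,-.1372,.116,-20.4)"
```

```text
clock: 7.8
position: [0.5111, -0.1374, 0.0975]
ee_rot: [-0.0, 0.821, 0.57, 0.0]
contact_force: [0.9, 0.9, -3.6]
width: 0.037
gripper_force: 62.0
t 7.8 pos [ 0.5111 -0.1374  0.0975] yaw -20.46 shift [  0.1  -0.4 -18.5] roll -0.001 F [ 0.9  0.9 -3.6] M [ 0.09 -0.11  0.02] w 0.036958230544778474 q6 -0.03742939361539065
```

```bash
python3 -m crank '{"translation":[[0,0,1],[0,0,1],[0,0,1],[0,0,1],[0,0,0.5],[0,0,0]],"roll":[0,0,0,0,0,0],"fingers":[0,0,0,0,0,0]}'
python3 -c "
from h import *
togo(.5108,-.1372,.116,-20.4)"
```

```text
clock: 8.4
position: [0.5112, -0.1375, 0.0932]
ee_rot: [-0.0, 0.821, 0.57, 0.0]
contact_force: [-0.7, -0.2, -3.3]
width: 0.0371
gripper_force: 62.0
t 8.4 pos [ 0.5112 -0.1375  0.0932] yaw -20.46 shift [  0.2  -0.4 -22.8] roll -0.001 F [-0.7 -0.2 -3.3] M [ 0.06 -0.1  -0.03] w 0.03711865780265032 q6 -0.03747109181631005
```

```bash
python3 -m crank '{"translation":[[0,0,1],[0,0,1],[0,0,1],[0,0,1],[0,0,0]],"roll":[0,0,0,0,0],"fingers":[0,0,0,0,0]}'
python3 -c "
from h import *
togo(.5108,-.1372,.116,-20.4)"
```

```text
clock: 8.9
position: [0.5112, -0.1375, 0.0891]
ee_rot: [-0.0, 0.821, 0.57, 0.0]
contact_force: [1.4, 0.1, -4.1]
width: 0.0369
gripper_force: 62.0
t 8.9 pos [ 0.5112 -0.1375  0.0891] yaw -20.46 shift [  0.2  -0.5 -26.9] roll -0.001 F [ 1.4  0.1 -4.1] M [ 0.11 -0.12 -0.01] w 0.036940554701409896 q6 -0.03747231646405432
```

The underside is about 5 mm below the stud tips with no force, so the holes have found the studs. Continue gently to home.

```bash
python3 -m crank '{"translation":[[0,0,1.5],[0,0,1.5],[0,0,1.5],[0,0,1.5],[0,0,1.5],[0,0,0]],"roll":[0,0,0,0,0,0],"fingers":[0,0,0,0,0,0]}'
python3 -c "
from h import *
togo(.5108,-.1372,.076,-20.4)"
```

```text
clock: 9.5
position: [0.5111, -0.1375, 0.0815]
ee_rot: [-0.0, 0.821, 0.57, 0.0]
contact_force: [1.2, 1.0, -4.1]
width: 0.0371
gripper_force: 62.0
t 9.5 pos [ 0.5111 -0.1375  0.0815] yaw -20.46 shift [ 0.1 -0.4  5.5] roll -0.001 F [ 1.2  1.  -4.1] M [ 0.13 -0.12 -0.  ] w 0.03709167397165743 q6 -0.0374550465180448
```

```bash
python3 -m crank '{"translation":[[0,0,1],[0,0,1],[0,0,1],[0,0,0.5],[0,0,0]],"roll":[0,0,0,0,0],"fingers":[0,0,0,0,0]}'
python3 -m crank '{"translation":[[0,0,0.5],[0,0,0]],"roll":[0,0],"fingers":[0,0]}'
python3 -m crank '{"translation":[[0,0,0.5],[0,0,0]],"roll":[0,0],"fingers":[0,0]}'
python3 -c "
from h import *
togo(.5108,-.1372,.076,-20.4)"
```

```text
clock: 10.0
position: [0.5112, -0.1375, 0.0782]
ee_rot: [-0.0, 0.821, 0.57, 0.0]
contact_force: [1.5, 0.7, -3.5]
width: 0.0371
gripper_force: 62.0
clock: 10.2
position: [0.5111, -0.1375, 0.0777]
ee_rot: [-0.0, 0.821, 0.57, 0.0]
contact_force: [0.4, -0.2, -3.0]
width: 0.037
gripper_force: 62.0
clock: 10.4
position: [0.5112, -0.1375, 0.0773]
ee_rot: [0.0, 0.821, 0.57, 0.0]
contact_force: [1.4, 0.5, -3.1]
width: 0.0371
gripper_force: 62.0
t 10.4 pos [ 0.5112 -0.1375  0.0773] yaw -20.46 shift [ 0.2 -0.5  1.3] roll -0.001 F [ 1.4  0.5 -3.1] M [ 0.12 -0.17 -0.02] w 0.037119412279665746 q6 -0.037435921201882535
```

```bash
for i in 1 ; do python3 -m crank '{"translation":[[0,0,0.5],[0,0,0]],"roll":[0,0],"fingers":[0,0]}'
python3 -m crank '{"translation":[[0,0,0.5],[0,0,0]],"roll":[0,0],"fingers":[0,0]}'
python3 -m crank '{"translation":[[0,0,0.3],[0,0,0]],"roll":[0,0],"fingers":[0,0]}'; done | grep -E "pos|contact"
```

```text
position: [0.5112, -0.1375, 0.0768]
contact_force: [0.5, -0.1, -3.3]
position: [0.5112, -0.1376, 0.0763]
contact_force: [0.3, 0.5, -2.9]
position: [0.5112, -0.1375, 0.076]
contact_force: [1.1, 1.6, -2.1]
```

```bash
python3 -m crank '{"translation":[[0,0,0.3],[0,0,0]],"roll":[0,0],"fingers":[0,0]}' | grep -E "pos|contact"
python3 -m crank '{"translation":[[0,0,0.3],[0,0,0]],"roll":[0,0],"fingers":[0,0]}'| grep -E "pos|contact"
python3 -m crank '{"translation":[[0,0,0.3],[0,0,0]],"roll":[0,0],"fingers":[0,0]}'| grep -E "pos|contact"
```

```text
position: [0.5112, -0.1375, 0.0759]
contact_force: [0.8, 0.3, 0.0]
position: [0.5112, -0.1375, 0.0759]
contact_force: [-0.8, 2.6, 3.7]
position: [0.5112, -0.1375, 0.0759]
contact_force: [0.1, 1.8, 6.2]
```

The pulley is seated: height steady at 0.0759 m while the force rises gently. Release and rise.

```bash
python3 -m crank '{"translation":[[0,0,0],[0,0,0],[0,0,0],[0,0,0],[0,0,0],[0,0,0],[0,0,0]],"roll":[0,0,0,0,0,0,0],"fingers":[0.5,0.9,1,1,1,1,1]}' 
python3 -m crank '{"translation":[[0,0,-10],[0,0,-30],[0,0,-40],[0,0,-40],[0,0,-40],[0,0,0],[0,0,0]],"roll":[0,0,0,0,0,0,0],"fingers":[1,1,1,1,1,1,1]}'
python3 - <<'E'
from h import *
togo(.5108,-.1372,.076,-20.4)
w=get_image("wrist");s=get_image("side")[185:315,230:360]
cv2.imwrite("pics/end.png",np.hstack([cv2.resize(w,(400,300)),cv2.resize(s,(300,300),interpolation=cv2.INTER_CUBIC)]))
E
```

```text
clock: 12.3
position: [0.5111, -0.1376, 0.075]
ee_rot: [-0.0, 0.821, 0.57, 0.0]
contact_force: [0.3, 0.1, -0.2]
width: 0.0853
gripper_force: 0.0
clock: 13.0
position: [0.5115, -0.1377, 0.2366]
ee_rot: [0.001, 0.821, 0.57, 0.001]
contact_force: [-1.0, 0.6, -2.1]
width: 0.0852
gripper_force: 0.0
t 13.0 pos [ 0.5115 -0.1377  0.2366] yaw -20.45 shift [  0.2  -1.3 160.6] roll -0.0009 F [-1.   0.6 -2.1] M [ 0.01 -0.02  0.02] w 0.08524268905001518 q6 -0.037450185956458486
```

View pics/end.png

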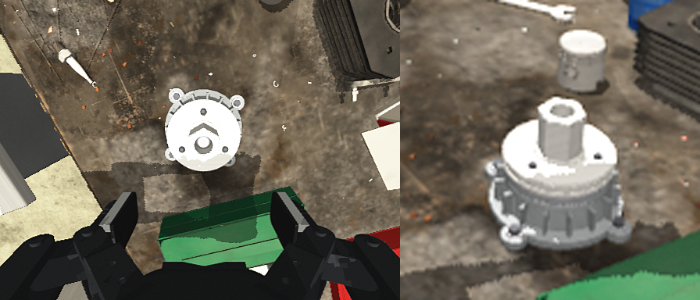

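The picture shows the pulley flat on the hub, stud tips in its holes (wrist (203,112); side (533,165) and (598,157)), gripper clear, and the piston and plug undisturbed.

```bash
python3 -m crank '{"translation":[[0,0,0],[0,0,0],[0,0,0]],"roll":[0,0,0],"fingers":[1,1,1]}' | head -2; python3 -c "
from rig import manip
print(manip.sign_off())"
```

```text
clock: 13.4
position: [0.5108, -0.1374, 0.2342]
the job is handed in; nothing more can be done
None
```

The pulley is seated flat on the hub with all three studs through its holes; I released it and handed the job in at about 13.4 s, with wrist-force readings under 7 N throughout and the arm kept clear of the piston, can and plug.

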